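# Switch on the coil supply under its guard

### The arm

A 6-joint arm with a two-finger parallel gripper is mounted at the origin on the work surface. World frame = base frame: x ahead of the robot, y to its left, z up, the work surface at z = 0. Lengths are in mm, angles in rad, forces in N, time in s.
With the tool pointing down it reaches from about 350 to 775 mm from the base axis. Payload 7.3 kg.
Tool frame: the origin (TCP) lies at the centre of the arm's flange, where the gripper is bolted on; the fingertips stand 178 mm ahead of it and the grasp point (between the pads) lies 159 mm ahead of it; z points along the fingers, y is the direction in which the jaws open and shut (so a half turn about z gives the same grasp; the last joint's range is limited). The gripper opens to 92 mm and grips with 3 to 60 N. Pads are 19 mm wide; open, the fingers measure 130 mm over their backs; the gripper's body (75 mm by 190 mm) begins 47 mm behind the grasp point.
Start: joints at [1.136, 0.342, 1.524, -0, 1.275, -0.146], TCP at [149.499, 503.267, 404.741] pointing down, gripper open.
Joint ranges: [-2.53, 2.53], [-0.77, 2.02], [0.04, 2.7], [-1, 4.14], [0.28, 2.66], [-3.11, 3.11]. Speed limits (rad/s): [2.57, 2.57, 3.14, 3.14, 3.14, 3.14].

### API

Orientations are given as [roll, pitch, yaw] about the fixed x, y, z axes, in that order (R = Rz(yaw) Ry(pitch) Rx(roll)).
In Python, from plant import get_obs, capture, close_job gives the robot as it stands. The module is installed in compiled form; this text tells all that it offers.
- The arm moves only by the shell command python3 -m pendant 'ROWS'. ROWS is JSON, a list of rows, each a list of 3 entries, a list of its own where there are three numbers: the shift along the tool's x, y, z in m, then the turn, a rotation vector about the tool's x, y, z in rad, then the finger opening in m, from 0 to 0.0918. In form: [[[tx, ty, tz], [wx, wy, wz], fingers], ...]. A call has 1 to 10 rows; each row is the pose to reach, as a shift and turn from the pose commanded when the call began, along the tool's axes at that moment; what a row does not reach only later rows make up. A row lasts 1/12 s, in which the tool goes at most 41.7 mm and 7.16 degrees, less where a joint would pass 70% of its speed; a pose out of reach is approached as far as the arm can. A call with a gripper value outside its range is refused whole. The fingers move at their own pace and stop on an object; the grip force is fixed at half the most. Time passes only in rows, so rows that repeat a pose let the fingers close. It gives the time, the measured TCP pose, the force and the opening at its end, in the units of the state.
- get_obs(): the state, without advancing time (a new reading comes with each control period).
- capture(name): name is "side" or "top" or "wrist"; returns a dict with "color" (400x640x3 uint8, red, green, blue), "mtx" (3x3 intrinsics, pixels), "dist" ([k1, k2, p1, p2, k3] as OpenCV has them; the pictures are not rectified), "rvec" (rotation vector, rad) and "tvec" (3), from world to camera coordinates, as OpenCV has them. Camera axes: x right, y down, z forward; pixel columns grow to the right and rows downward; lengths in mm; the calibration is good to about 2 mm. A picture is of the moment at which its call begins. There is no depth.
- close_job(): hands the job in, once; it reports no verdict.
The state is a dict: "time": time; "joint_positions": joint angles; "dq": joint speeds; "tau": joint torques, N m; "tool_pos": TCP position; "tcp_rot": TCP orientation; "contact_force": force on the tool from outside, world axes, zero at the start; "moment": the same for the moment, N m; "grip_width": finger opening in mm.
Only numpy, scipy, OpenCV 4.12 (cv2) and the standard library are available. Lean on these libraries where they do the work, as an engineer would, in place of code of your own. Each camera call takes 0.05 s, during which the arm holds its last target. There are 200 camera calls.

### The job

Switch on the coil supply: with a fingertip, lift the hinged metal guard on the larger switch box by its upturned tab and swing it right back until it stays open by itself, flip the toggle beneath fully over from the left to the right side (as seen from the robot), then nudge the guard forward from behind so that it drops shut over the toggle. Only push, pick nothing up, and leave the toggle on the smaller box and the small things on the bench where they are.

Things in the scene. Friction and masses are not known exactly. Their poses are not given: they have to be found in the camera images.
- coil_box: the larger switch box, screwed to the bench: blue, 150 (x) by 140 (y) by 70 mm high, flat black top. Origin: centre of its underside; its front (-x) faces the robot within 0.5 rad of yaw, +y is its left seen from the robot. On top: guard, toggle, and two steel hinge cheeks, 24 (x) by 5 by 50 mm high, at x = 33, y = -43 and +43 mm
- guard_axis (a point): middle of the guard's hinge line, fixed to the box at x = 30 mm, y = 0, 115 mm above the bench (45 mm above the box's top); the hinge line runs along the box's y
- guard (a joint): angle of the guard (rad): 0 shut (level), grows as its front swings up and back about the hinge, 2.0 leaning back against its stop. Light (40 to 85 g, free hinge, slightly damped): below about 1.5 rad it falls shut by itself, beyond about 1.65 it falls back and stays open
- guard_plate (a point): middle of the guard's plate (moves with the guard), 46 mm from the hinge line. Bare aluminium, 3 mm thick, 76 mm wide (y), reaching 90 mm forward from the hinge line at hinge height when shut; 12 mm deep skirts hang from both side edges, the front is open
- guard_tab (a point): middle of the guard's finger tab (moves with it): 50 mm wide, 24 mm long, 3 mm thick, sloping up and forward at 45 degrees from the plate's front edge. Guard shut: 98 mm in front of the hinge line, 8 mm above it, 7 mm behind the box's front face; a fingertip pushing back and up under it lifts the guard. Guard at 2.0: the tab's end is 59 mm behind the hinge line, 90 mm above it
- toggle (a joint): angle of the coil toggle (rad): 0 (up to 0.1 at the start) off, leaning to the box's left (+y) by 0.45 rad from upright; 0.9 on, leaning to its right (-y) by as much, where a hard stop is. Stiff: needs about 0.5 to 1 N at the tip and stays where it is left
- toggle_tip (a point): tip of the coil toggle, a steel bat 10 mm thick and 32 mm long, pivoted 4 mm above the box's top at x = -20 mm, y = 0 of the box, under the guard. The tip is about 33 mm above the box's top and 14 mm to the left (off) or right (on) of the middle
- lamp_box: the smaller switch box (not to be used), screwed to the bench: white, 110 mm (x) by 90 mm (y) by 50 mm high, with a bare toggle reaching to 83 mm above the bench and a black knob. Origin: centre of its underside. The two boxes stand side by side and may change places
- lamp_toggle (a joint): angle of the bare toggle on the smaller box (rad), 0 to 0.9; leave it as it is (0)
- cap_nut: loose steel domed nut, 30 mm across, 35 mm high, standing on the bench beside or between the boxes; origin at the centre of its underside
- jar: loose amber sample jar, 42 mm across, 50 mm high, same region; origin at the centre of its underside
- lens: loose aluminium lens barrel, 30 mm across, 40 mm high, same region; origin at the centre of its underside
There are look-alikes about, which are no part of the job. What is shaped like the coil_box but orange or turquoise is not meant.

How it is judged:
By the outcome, as a careful person would: the job done as asked, in the order asked, and still so for the second after the job is handed in, with the robot touching nothing.
It also fails if it takes over 61 s, if anything falls off the work surface, if the arm or the gripper's body presses on something with over 40 N, if the wrist force passes 120 N, or if a joint passes its speed limit or range.

## Working session

There is one attempt and no reset: what is moved stays moved. The work goes in short steps, Python scripts to look and compute and a shell command to move; the robot and the scene stay as the last step left them, time stands still between calls to the robot, and variables do not carry over. Pictures are saved under pics/ and viewed, about 8 in all and at most 12, crops included, and the job is handed in when it is done.

```bash
mkdir -p pics; cat > h.py <<'E'
import numpy as np, cv2
from plant import get_obs, capture
from scipy.spatial.transform import Rotation as R
def snap(cam,name):
    c=capture(cam); cv2.imwrite(f'pics/{name}.png',c['color'][:,:,::-1]); np.savez(f'pics/{name}.npz',**c); return c
def load(name): return dict(np.load(f'pics/{name}.npz'))
def proj(c,P): return cv2.projectPoints(np.array(P,float).reshape(-1,1,3),c['rvec'],c['tvec'],c['mtx'],c['dist'])[0].reshape(-1,2)
def onplane(c,uv,z):
    n=cv2.undistortPoints(np.array(uv,float).reshape(-1,1,2),c['mtx'],c['dist']).reshape(-1,2)
    Rm=cv2.Rodrigues(c['rvec'])[0]; o=-Rm.T@c['tvec'].ravel()
    d=np.c_[n,np.ones(len(n))]@Rm
    return o+d*((z-o[2])/d[:,2])[:,None]
E
python3 - <<'E'
from h import *
snap('top','top0');snap('side','side0')
o=get_obs();print(o)
a=cv2.imread('pics/top0.png');b=cv2.imread('pics/side0.png')
cv2.imwrite('pics/both0.png',cv2.resize(np.vstack([a,b]),(480,600)))
E
```

```text
{'time': 0.1, 'joint_positions': array([ 1.13601748e+00,  3.42651779e-01,  1.52494050e+00, -1.89549312e-05,
        1.27536275e+00, -1.45979078e-01]), 'dq': array([-0.00031371, -0.00098753, -0.00278205, -0.00045621, -0.00158949,
        0.001471  ]), 'tau': array([ 1.79590756e-03, -4.32008278e+01, -2.44695354e+01,  7.19860476e-02,
        5.25714154e-02, -7.19279979e-05]), 'tool_pos': array([149.440043  , 503.15558888, 404.10830267]), 'tcp_rot': array([-3.14024212e+00, -1.80240552e-04,  2.85279829e+00]), 'contact_force': array([ 0.27256337, -0.93820604, -1.10880697]), 'moment': array([0.02424394, 0.00196307, 0.02478816]), 'grip_width': 91.73276194736403}
```

View pics/top0.png

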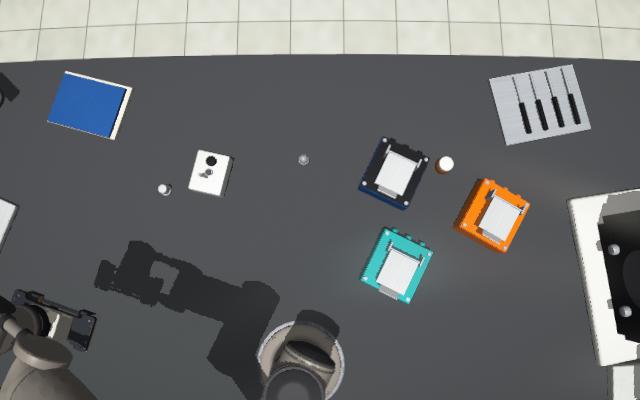

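View pics/side0.png

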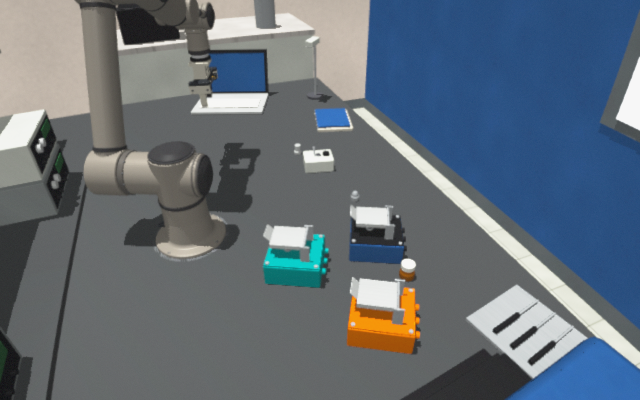

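The candidates in the top view are blue/black at (393,172), orange at (492,216) and turquoise at (397,265). The blue one with the black top fits the description. I'll confirm it in an enlarged crop.

```bash
python3 - <<'E'
from h import *
a=cv2.imread('pics/top0.png')[120:225,345:465]
b=cv2.imread('pics/side0.png')[180:285,325:425]
a=cv2.resize(a,None,fx=5,fy=5,interpolation=cv2.INTER_CUBIC);b=cv2.resize(b,(260,273),interpolation=cv2.INTER_CUBIC)
o=np.zeros((525,800,3),np.uint8);o[:,:600]=a;o[:273,600:]=b[:,:200];cv2.imwrite('pics/crop.png',a)
c=load('top0')
print(proj(c,[[0,0,0],[500,0,0],[0,500,0]]), onplane(c,[[393,172]],70))
E
```

```text
[[298.93813989 364.89622818]
 [300.29953604 179.61413673]
 [116.33758506 360.47083954]] [[ 508.51816288 -245.88763496   70.        ]]
```

View pics/crop.png

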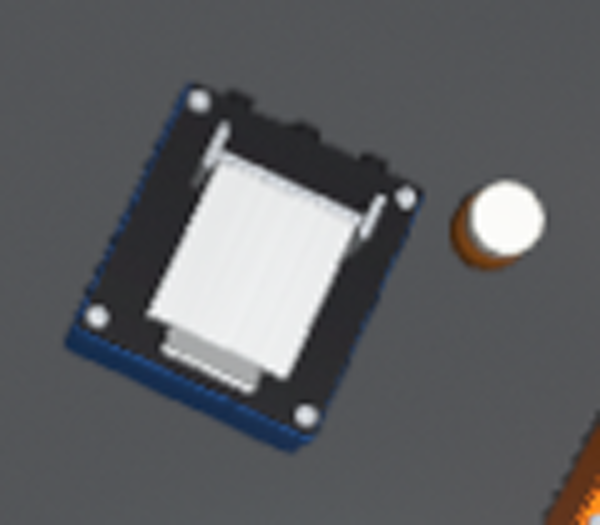

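The blue-sided box with the black top, aluminium guard and front tab (toward the robot) is confirmed as coil_box. Its top corners in the crop are FL (72,328), BL (188,88), BR (424,190) and FR (315,438).

```bash
python3 - <<'E'
from h import *
from scipy.optimize import least_squares
c=load('top0')
uv=np.array([[72,328],[188,88],[424,190],[315,438],[148,315],[288,380]])/5-.4+[345,120]
L=np.array([[-75,70,70],[75,70,70],[75,-70,70],[-75,-70,70],[-60,38,115],[-60,-38,115]],float)
f=lambda p:(proj(c,R.from_euler('z',p[2]).apply(L)+[p[0],p[1],0])-uv).ravel()
s=least_squares(f,[508,-246,-.4]);print(s.x,s.fun.round(1))
c2=load('side0')
p=s.x
im=c2['color'][:,:,::-1].copy()
for q in proj(c2,R.from_euler('z',p[2]).apply(np.vstack([L,[[-68,25,123],[-68,-25,123]]]))+[p[0],p[1],0]): cv2.circle(im,tuple(int(v) for v in q),1,(0,0,255),-1)
cv2.imwrite('pics/sp.png',cv2.resize(im[180:285,325:425],None,fx=5,fy=5,interpolation=cv2.INTER_NEAREST))
E
```

```text
[ 5.10135676e+02 -2.50521527e+02 -4.32658474e-01] [-0.4  0.7 -0.3 -2.   0.9 -0.5  0.2  1.2 -0.   0.4 -0.4  0.1]
```

View pics/sp.png

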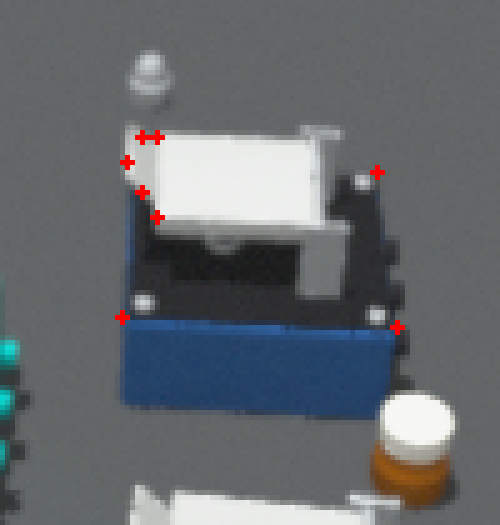

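```bash
cat >> h.py <<'E'
B=np.array([510.1,-250.5,0]);YAW=-.433
RB=R.from_euler('z',YAW)
def goal(tip,tilt):   # box-frame fingertip, tilt deg (fingertip pointing towards +x of box)
    Rg=RB*R.from_matrix(np.array([[-1,0,0],[0,1,0],[0,0,-1.]]))*R.from_euler('y',-tilt,degrees=True)
    return B+RB.apply(tip)-178*Rg.as_matrix()[:,2],Rg
def here():
    o=get_obs();return o['tool_pos'],R.from_euler('xyz',o['tcp_rot']),o
def delta(p,Rg,frm=None):
    p0,R0,o=here()
    if frm: p0,R0=frm
    print('shift m',(R0.inv().apply(p-p0)/1000).round(4),'rotvec',(R0.inv()*Rg).as_rotvec().round(3))
def status():
    p,Rg,o=here();t=RB.inv().apply(p+178*Rg.as_matrix()[:,2]-B)
    print('t',o['time'].round(2),'tip box',t.round(1),'tilt',np.degrees(np.arcsin(RB.inv().apply(Rg.as_matrix()[:,2])[0])).round(1),'F box',RB.inv().apply(o['contact_force']).round(1),'q',o['joint_positions'].round(2))
E
python3 - <<'E'
from h import *
_,Rg=goal([0,0,0],0)
w=np.array([430,120,420.]);delta(w,Rg)
g=goal([-115,0,165],35);print(g[0]);delta(*g,frm=(w,Rg))
E
```

```text
shift m [-0.3781 -0.2874 -0.0156] rotvec [-0.001 -0.     0.144]
[ 313.03901238 -159.4071718   310.80906388]
shift m [-0.0111 -0.3027  0.1092] rotvec [ 0.    -0.611  0.   ]
```

```bash
python3 -m pendant '[[[-0.378,-0.287,-0.016],[0,0,0.144],0],[[-0.378,-0.287,-0.016],[0,0,0.144],0],[[-0.378,-0.287,-0.016],[0,0,0.144],0],[[-0.378,-0.287,-0.016],[0,0,0.144],0],[[-0.378,-0.287,-0.016],[0,0,0.144],0],[[-0.378,-0.287,-0.016],[0,0,0.144],0],[[-0.378,-0.287,-0.016],[0,0,0.144],0],[[-0.378,-0.287,-0.016],[0,0,0.144],0],[[-0.378,-0.287,-0.016],[0,0,0.144],0],[[-0.378,-0.287,-0.016],[0,0,0.144],0]]'
python3 -c "
from h import *
status();delta(*goal([-115,0,165],35))"
```

```text
time: 0.93
tool_pos: [396.3, 165.5, 418.8]
tcp_rot: [3.141, -0.0, 2.709]
contact_force: [1.1, 1.6, -0.1]
grip_width: 29.5Traceback (most recent call last):
  File "<string>", line 3, in <module>
    status();delta(*goal([-115,0,165],35))
    ~~~~~~^^
  File "h.py", line 26, in status
    print('t',o['time'].round(2),'tip box',t.round(1),'tilt',np.degrees(np.arcsin(RB.inv().apply(Rg.as_matrix()[:,2])[0])).round(1),'F box',RB.inv().apply(o['contact_force']).round(1),'q',o['joint_positions'].round(2))
              ^^^^^^^^^^^^^^^
AttributeError: 'float' object has no attribute 'round'
```

```bash
sed -i "s/o\['time'\].round(2)/round(o['time'],2)/" h.py
python3 -m pendant '[[[0,0,0],[0,0,0],0],[[0,0,0],[0,0,0],0]]'
python3 -c "
from h import *
status();delta(*goal([-115,0,165],35))"
```

```text
time: 1.1
tool_pos: [396.6, 165.7, 418.4]
tcp_rot: [-3.141, -0.001, 2.704]
contact_force: [-1.5, 0.0, -0.4]
grip_width: 16.4
t 1.1 tip box [-277.8  330.2  240.4] tilt -0.0 F box [-1.3 -0.6 -0.4] q [ 0.22  0.15  1.74  0.    1.25 -0.92]
shift m [-0.0622 -0.3299  0.1077] rotvec [-0.002 -0.612 -0.005]
```

```bash
python3 -m pendant '[[[-0.062,-0.33,0.108],[0,-0.611,-0.005],0],[[-0.062,-0.33,0.108],[0,-0.611,-0.005],0],[[-0.062,-0.33,0.108],[0,-0.611,-0.005],0],[[-0.062,-0.33,0.108],[0,-0.611,-0.005],0],[[-0.062,-0.33,0.108],[0,-0.611,-0.005],0],[[-0.062,-0.33,0.108],[0,-0.611,-0.005],0],[[-0.062,-0.33,0.108],[0,-0.611,-0.005],0],[[-0.062,-0.33,0.108],[0,-0.611,-0.005],0],[[-0.062,-0.33,0.108],[0,-0.611,-0.005],0],[[-0.062,-0.33,0.108],[0,-0.611,-0.005],0]]'
python3 -c "
from h import *
status();delta(*goal([-110,0,103],35))
snap('wrist','w1');snap('side','s1')
a=cv2.imread('pics/w1.png');b=cv2.imread('pics/s1.png')[120:320,240:480]
cv2.imwrite('pics/m1.png',np.hstack([cv2.resize(a,(480,300)),cv2.resize(b,(320,300))]))"
```

```text
time: 1.93
tool_pos: [326.9, -109.7, 330.8]
tcp_rot: [3.135, 0.598, 2.717]
contact_force: [0.6, 1.3, -0.3]
grip_width: 0.2
t 1.93 tip box [-125.2   53.   183.7] tilt 34.2 F box [ 0.   1.5 -0.3] q [-0.59 -0.01  2.29  0.35  0.29 -2.05]
shift m [ 0.0356 -0.0515  0.0746] rotvec [ 0.012 -0.013  0.007]
```

View pics/m1.png

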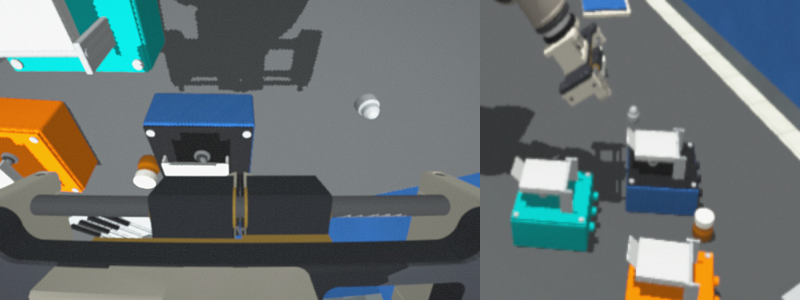

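The wrist view shows the closed fingers with the blue box just ahead, guard shut. q5 is near its limit, so 35° tilt is too much at this distance. I'll use 22°.

```bash
cat >> h.py <<'E'
def corner(c,tilt):
    t=np.radians(tilt); return goal(np.array(c)-9.5*np.array([np.cos(t),0,np.sin(t)]),tilt)
E
python3 -c "
from h import *
delta(*corner([-105,0,150],22));delta(*corner([-95,0,92],22))"
```

```text
shift m [-0.0259 -0.0508  0.0403] rotvec [0.01  0.213 0.006]
shift m [-0.0016 -0.0512  0.0939] rotvec [0.01  0.213 0.006]
```

```bash
python3 -m pendant '[[[-0.026,-0.051,0.04],[0.01,0.213,0.006],0],[[-0.026,-0.051,0.04],[0.01,0.213,0.006],0],[[-0.026,-0.051,0.04],[0.01,0.213,0.006],0],[[-0.026,-0.051,0.04],[0.01,0.213,0.006],0],[[-0.026,-0.051,0.04],[0.01,0.213,0.006],0]]'
python3 -c "
from h import *
status();delta(*corner([-95,0,92],22))"
```

```text
time: 2.45
tool_pos: [346.4, -173.1, 312.0]
tcp_rot: [-3.141, 0.384, 2.71]
contact_force: [-0.3, -0.1, 0.5]
grip_width: 0.3
t 2.45 tip box [-114.4    1.5  147. ] tilt 22.0 F box [-0.2 -0.2  0.5] q [-0.7   0.14  2.14  0.21  0.5  -2.  ]
shift m [ 0.0122 -0.0015  0.0582] rotvec [-0.    -0.     0.001]
```

```bash
python3 -m pendant '[[[0.006,0,0.03],[0,0,0],0],[[0.012,0,0.058],[0,0,0],0],[[0.012,0,0.058],[0,0,0],0],[[0.012,0,0.058],[0,0,0],0]]'
python3 -c "
from h import *
status();delta(*corner([-62,0,90],22))
snap('wrist','w2');snap('side','s2')
a=cv2.imread('pics/w2.png')[50:350,:];b=cv2.imread('pics/s2.png')[140:300,310:470]
cv2.imwrite('pics/m2.png',np.hstack([cv2.resize(a,(400,188)).repeat(2,0)[:376],cv2.resize(b,(376,376))]))"
```

```text
time: 2.78
tool_pos: [355.7, -177.7, 253.7]
tcp_rot: [3.142, 0.381, 2.71]
contact_force: [0.6, 0.6, 0.0]
grip_width: 0.6
t 2.78 tip box [-104.4    1.4   88.5] tilt 21.9 F box [0.3 0.8 0. ] q [-0.69  0.28  2.2   0.31  0.32 -2.11]
shift m [-0.03   -0.0014  0.0144] rotvec [ 0.001 -0.003  0.002]
```

View pics/m2.png

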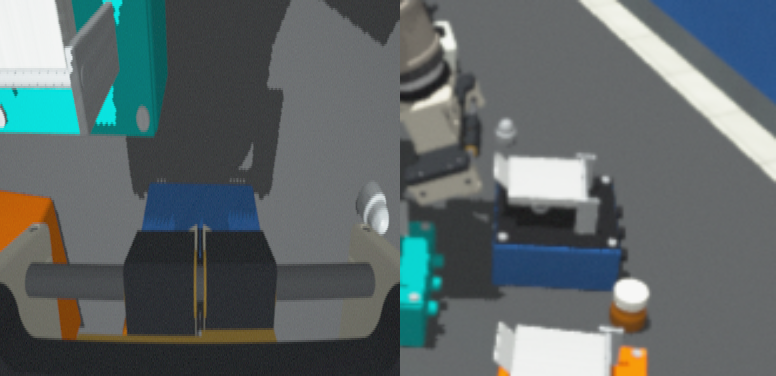

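```bash
python3 -m pendant '[[[-0.01,0,0.005],[0,0,0],0],[[-0.02,0,0.01],[0,0,0],0],[[-0.03,0,0.014],[0,0,0],0],[[-0.03,0,0.014],[0,0,0],0]]'
python3 -c "
from h import *
status()
p0,R0,o=here();R0=goal([0,0,0],22)[1];p0=corner([-62,0,90],22)[0]
for th in np.arange(0,1.95,.1):
    c=np.array([30,0,115])+80*np.array([-np.cos(th),0,np.sin(th)])+2*np.array([-np.sin(th),0,-np.cos(th)])
    print(th.round(1),c.round(),end=' ');delta(*corner(c,22),frm=(p0,R0))"
```

```text
time: 3.22
tool_pos: [384.5, -191.5, 252.5]
tcp_rot: [3.141, 0.378, 2.71]
contact_force: [-11.3, 4.6, 1.0]
grip_width: 0.1
t 3.22 tip box [-73.1   1.1  87.1] tilt 21.6 F box [-12.2  -0.5   1. ] q [-0.67  0.32  2.12  0.26  0.34 -2.04]
0.0 [-50.   0. 113.] shift m [-0.0197 -0.     -0.0168] rotvec [0. 0. 0.]
0.1 [-50.   0. 121.] shift m [-0.0229 -0.     -0.0242] rotvec [0. 0. 0.]
0.2 [-49.   0. 129.] shift m [-0.0268 -0.     -0.0312] rotvec [0. 0. 0.]
0.3 [-47.   0. 137.] shift m [-0.0314 -0.     -0.0377] rotvec [0. 0. 0.]
0.4 [-44.   0. 144.] shift m [-0.0366 -0.     -0.0438] rotvec [0. 0. 0.]
0.5 [-41.   0. 152.] shift m [-0.0424 -0.     -0.0493] rotvec [0. 0. 0.]
0.6 [-37.   0. 159.] shift m [-0.0487 -0.     -0.0542] rotvec [0. 0. 0.]
0.7 [-32.   0. 165.] shift m [-0.0555 -0.     -0.0585] rotvec [0. 0. 0.]
0.8 [-27.   0. 171.] shift m [-0.0626 -0.     -0.0621] rotvec [0. 0. 0.]
0.9 [-21.   0. 176.] shift m [-0.0701 -0.     -0.0649] rotvec [0. 0. 0.]
1.0 [-15.   0. 181.] shift m [-0.0778 -0.     -0.067 ] rotvec [0. 0. 0.]
1.1 [ -8.   0. 185.] shift m [-0.0857 -0.     -0.0682] rotvec [0. 0. 0.]
1.2 [ -1.   0. 189.] shift m [-0.0937 -0.     -0.0687] rotvec [0. 0. 0.]
1.3 [  7.   0. 192.] shift m [-0.1017 -0.     -0.0684] rotvec [0. 0. 0.]
1.4 [ 14.   0. 193.] shift m [-0.1096 -0.     -0.0673] rotvec [0. 0. 0.]
1.5 [ 22.   0. 195.] shift m [-0.1174 -0.     -0.0654] rotvec [0. 0. 0.]
1.6 [ 30.   0. 195.] shift m [-0.125  -0.     -0.0628] rotvec [0. 0. 0.]
1.7 [ 38.   0. 195.] shift m [-0.1322 -0.     -0.0594] rotvec [0. 0. 0.]
1.8 [ 46.   0. 193.] shift m [-0.1391 -0.     -0.0553] rotvec [0. 0. 0.]
1.9 [ 54.   0. 191.] shift m [-0.1455 -0.     -0.0505] rotvec [0. 0. 0.]
```

```bash
python3 -m pendant '[[[-0.0015,0,-0.007],[0,0,0],0],[[-0.0055,0,-0.014],[0,0,0],0],[[-0.012,0,-0.02],[0,0,0],0],[[-0.02,0,-0.0255],[0,0,0],0],[[-0.027,0,-0.031],[0,0,0],0],[[-0.031,0,-0.038],[0,0,0],0],[[-0.031,0,-0.038],[0,0,0],0]]'
python3 -c "
from h import *
status();snap('side','s3')
cv2.imwrite('pics/m3.png',cv2.resize(cv2.imread('pics/s3.png')[140:300,310:470],(480,480)))"
```

```text
time: 3.8
tool_pos: [399.7, -199.3, 302.2]
tcp_rot: [-3.139, 0.39, 2.71]
contact_force: [-0.4, 0.6, -0.6]
grip_width: 0.3
t 3.8 tip box [-54.   -0.2 137.6] tilt 22.4 F box [-0.7  0.4 -0.6] q [-0.66  0.25  2.02  0.18  0.49 -1.94]
```

View pics/m3.png

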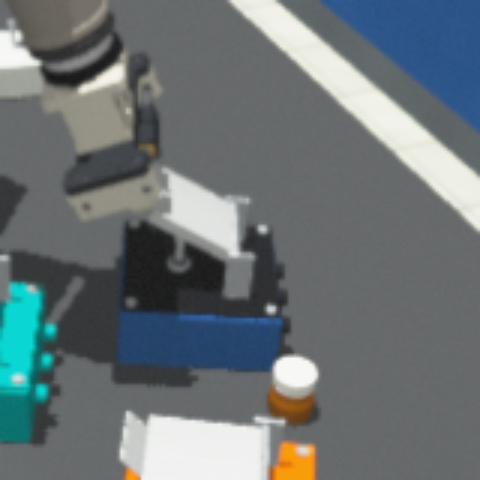

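```bash
python3 -m pendant '[[[-0.0055,0,-0.006],[0,0,0],0],[[-0.011,0,-0.0115],[0,0,0],0],[[-0.0175,0,-0.016],[0,0,0],0],[[-0.0245,0,-0.0205],[0,0,0],0],[[-0.0315,0,-0.024],[0,0,0],0],[[-0.039,0,-0.027],[0,0,0],0],[[-0.047,0,-0.029],[0,0,0],0],[[-0.0545,0,-0.03],[0,0,0],0],[[-0.0625,0,-0.0305],[0,0,0],0],[[-0.0705,0,-0.0305],[0,0,0],0]]'
python3 -m pendant '[[[-0.008,0,0.001],[0,0,0],0],[[-0.0155,0,0.003],[0,0,0],0],[[-0.023,0,0.0055],[0,0,0],0],[[-0.0305,0,0.009],[0,0,0],0],[[-0.0375,0,0.013],[0,0,0],0],[[-0.0375,0,0.013],[0,0,0],0],[[-0.0375,0,0.013],[0,0,0],0]]'
python3 -c "
from h import *
status();snap('side','s4')
cv2.imwrite('pics/m4.png',cv2.resize(cv2.imread('pics/s4.png')[140:300,310:470],(480,480)))"
```

```text
time: 4.68
tool_pos: [449.0, -222.0, 354.2]
tcp_rot: [-3.14, 0.385, 2.71]
contact_force: [-0.4, 0.7, -0.6]
grip_width: 0.4
time: 5.27
tool_pos: [484.5, -238.4, 355.5]
tcp_rot: [-3.14, 0.384, 2.71]
contact_force: [-0.2, 0.6, 0.1]
grip_width: 0.6
t 5.27 tip box [3.830e+01 1.000e-01 1.904e+02] tilt 22.0 F box [-0.4  0.5  0.1] q [-0.62  0.33  1.71  0.1   0.72 -1.82]
```

View pics/m4.png

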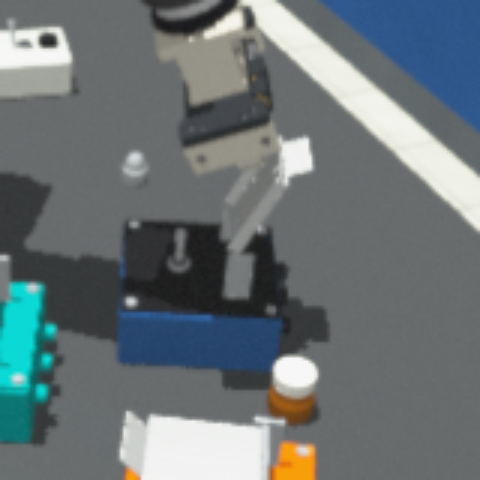

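Guard is leaning fully back; toggle stem visible at about (180,245) in the crop. Moving to the toggle's left side.

```bash
python3 -m pendant '[[[0.027,0,-0.011],[0,0,0],0],[[0.054,0,-0.022],[0,0,0],0],[[0.054,0.027,-0.022],[0,0,0],0],[[0.054,0.055,-0.022],[0,0,0],0],[[0.064,0.055,0.003],[0,0,0],0],[[0.074,0.055,0.028],[0,0,0],0],[[0.083,0.055,0.05],[0,0,0],0],[[0.083,0.055,0.05],[0,0,0],0],[[0.083,0.055,0.05],[0,0,0],0]]'
python3 -c "
from h import *
status();delta(*goal([-20,55,86],22))
snap('side','s5')
cv2.imwrite('pics/m5.png',cv2.resize(cv2.imread('pics/s5.png')[140:300,310:470],(480,480)))"
```

```text
time: 6.07
tool_pos: [454.1, -163.9, 277.9]
tcp_rot: [-3.14, 0.382, 2.709]
contact_force: [0.3, 0.7, -0.2]
grip_width: 0.6
t 6.07 tip box [-20.8  54.9 112.8] tilt 21.9 F box [ 0.   0.7 -0.2] q [-0.51  0.35  1.96  0.07  0.45 -1.71]
shift m [ 0.0096 -0.0001  0.0251] rotvec [-0.001 -0.002  0.001]
```

View pics/m5.png

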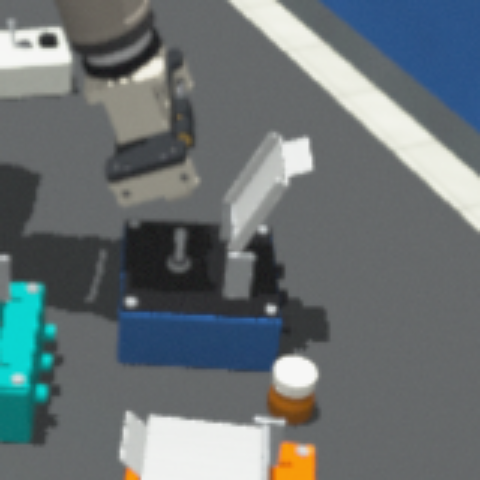

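```bash
python3 -m pendant '[[[0.005,0,0.0125],[0,0,0],0],[[0.01,0,0.025],[0,0,0],0],[[0.01,-0.006,0.025],[0,0,0],0],[[0.01,-0.012,0.025],[0,0,0],0],[[0.01,-0.018,0.025],[0,0,0],0],[[0.01,-0.024,0.025],[0,0,0],0],[[0.01,-0.03,0.025],[0,0,0],0],[[0.01,-0.03,0.025],[0,0,0],0]]'
python3 -c "
from h import *
status()"
python3 -m pendant '[[[0,-0.002,0],[0,0,0],0],[[0,-0.004,0],[0,0,0],0],[[0,-0.004,0],[0,0,0],0]]'
python3 -c "
from h import *
status()"
```

```text
time: 6.78
tool_pos: [442.3, -192.5, 253.6]
tcp_rot: [-3.139, 0.389, 2.709]
contact_force: [-0.4, -0.1, 0.5]
grip_width: 0.5
t 6.78 tip box [-18.3  23.8  88.8] tilt 22.3 F box [-0.3 -0.2  0.5] q [-0.59  0.39  1.99  0.15  0.38 -1.85]
time: 7.03
tool_pos: [440.5, -195.2, 252.2]
tcp_rot: [-3.14, 0.386, 2.71]
contact_force: [-0.2, -0.8, 1.1]
grip_width: 0.5
t 7.03 tip box [-19.4  20.7  87.3] tilt 22.1 F box [ 0.1 -0.8  1.1] q [-0.59  0.4   1.99  0.16  0.38 -1.87]
```

```bash
for i in 1 2; do python3 -m pendant '[[[0,-0.002,0],[0,0,0],0],[[0,-0.004,0],[0,0,0],0],[[0,-0.004,0],[0,0,0],0]]' >/dev/null
python3 -c "
from h import *
status()"; done
python3 -c "
from h import *
snap('side','s6')
snap('top','t6')
cv2.imwrite('pics/m6.png',np.hstack([cv2.resize(cv2.imread('pics/s6.png')[160:260,340:440],(400,400)),cv2.resize(cv2.imread('pics/t6.png')[130:220,350:440],(400,400))]))"
```

```text
t 7.28 tip box [-19.7  16.7  86.6] tilt 22.0 F box [0.2 0.6 0.2] q [-0.6   0.4   1.99  0.17  0.38 -1.89]
t 7.53 tip box [-20.   12.6  86.4] tilt 22.0 F box [-0.1  0.2  0.8] q [-0.61  0.4   1.99  0.18  0.38 -1.9 ]
```

View pics/m6.png

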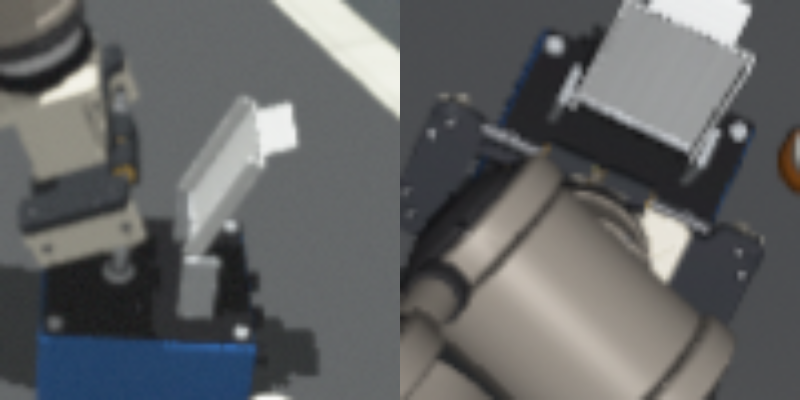

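```bash
for i in 1 2 3; do python3 -m pendant '[[[0,-0.002,0],[0,0,0],0],[[0,-0.004,0],[0,0,0],0],[[0,-0.004,0],[0,0,0],0]]' >/dev/null
python3 -c "
from h import *
status()
if $i==3:
  c=snap('side','s7');c=load('s7')
  print([(n,proj(c,B+RB.apply(p)).round(1)) for n,p in dict(piv=[-20,0,74],off=[-20,14,103],on=[-20,-14,103]).items()])"; done

```

```text
t 7.88 tip box [-20.2  10.5  86.3] tilt 22.0 F box [ 2.3 13.6  0.1] q [-0.62  0.4   1.99  0.19  0.38 -1.92]
t 8.13 tip box [-20.4   9.6  86.2] tilt 21.9 F box [ 6.8 33.2 -1.2] q [-0.62  0.4   1.99  0.2   0.39 -1.94]
t 8.38 tip box [-20.6   8.8  86.1] tilt 21.8 F box [11.5 53.7 -1.8] q [-0.63  0.4   1.99  0.21  0.39 -1.95]
[('piv', array([[369.5, 227. ]])), ('off', array([[370. , 216.1]])), ('on', array([[370.2, 222.2]]))]
```

```bash
python3 -m pendant '[[[0,0.012,0],[0,0,0],0],[[0,0.03,0],[0,0,0],0],[[-0.015,0.03,-0.035],[0,0,0],0],[[-0.03,0.03,-0.07],[0,0,0],0],[[-0.04,0.03,-0.1],[0,0,0],0],[[-0.04,0.03,-0.1],[0,0,0],0],[[-0.04,0.03,-0.1],[0,0,0],0]]' 
python3 -c "
from h import *
status();snap('wrist','w8');snap('side','s8');snap('top','t8')
c=load('w8');print([(n,proj(c,B+RB.apply(p)).round(1)) for n,p in dict(piv=[-20,0,74],off=[-20,14,103],on=[-20,-14,103]).items()])
cv2.imwrite('pics/m8.png',np.hstack([cv2.resize(cv2.imread('pics/s8.png')[200:240,350:390],(400,400),interpolation=cv2.INTER_CUBIC),cv2.resize(cv2.imread('pics/w8.png'),(400,400))]))"
```

```text
time: 9.02
tool_pos: [444.3, -185.7, 361.0]
tcp_rot: [-3.139, 0.389, 2.71]
contact_force: [0.3, 0.1, -0.5]
grip_width: 0.3
t 9.02 tip box [-19.4  30.9 196.3] tilt 22.3 F box [ 0.2  0.2 -0.5] q [-0.57  0.22  1.86  0.08  0.68 -1.76]
[('piv', array([[284.1, 143.5]])), ('off', array([[298.4, 160.4]])), ('on', array([[263.1, 160.4]]))]
```

View pics/m8.png

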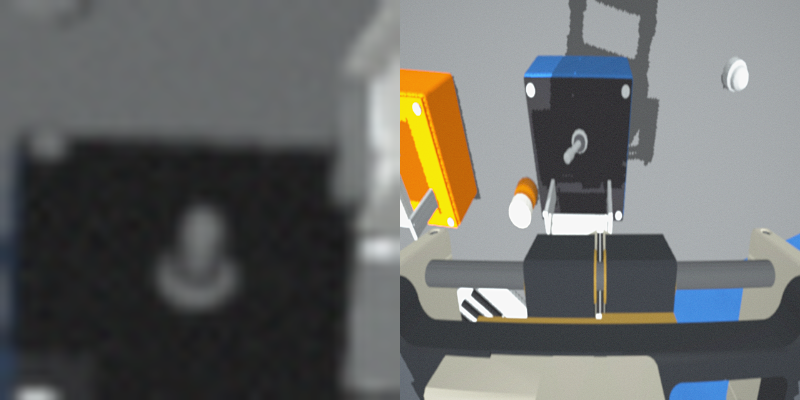

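The wrist view shows the toggle pivot at about (285,142) and the tip at about (270,158), so it leans to the right (-y). I have one view left, so I'll measure the tip numerically.

```bash
python3 -c "
from h import *
c=load('w8');g=cv2.cvtColor(c['color'],cv2.COLOR_RGB2GRAY)
print(g[130:172:2,254:304:2])
for a in (.5,.6,.7,.8,.9):
  t=a-.45; P=[[-20,-k*np.sin(t),74+k*np.cos(t)] for k in (0,16,32)]
  print(a,proj(c,B+RB.apply(P)).round(1).tolist())"
```

```text
[[ 48  48  53  44  47  51  49  55  48  54  55  51  55 113 148 166 179 171
  152 131  88  51  50  46  55]
 [ 52  54  51  50  51  53  54  52  58  44  54  58 119 179 193 192 188 195
  190 187 157  87  46  50  54]
 [ 46  52  44  47  51  51  51  53  51  49  52 114 179 191 169 149 137 145
  164 186 193 160  94  48  46]
 [ 48  51  52  58  53  55  50  50  54  41  73 162 187 149 108 100 102  94
  103 128 176 186 143  62  52]
 [ 45  54  53  54  50  55  48  53  54  51  96 187 163 101  98  99 103 101
  104  98 132 189 169  78  52]
 [ 49  49  48  56  54  51  49  55  50  45 111 190 143 100 125 147 153 119
  102  97 102 173 185 105  49]
 [ 48  51  50  52  47  50  51  54  51  45 117 185 128 142 172 190 184 163
  106  98  98 156 185 108  49]
 [ 43  49  48  52  42  49  47  54  55  48  91 170 160 176 187 187 179 171
  116  98 102 162 180  82  52]
 [ 51  50  49  52  53  49  50  49  55  65 107 170 180 182 184 179 166 140
  105  97 105 171 155  64  49]
 [ 51  41  53  55  53  47  52  84 136 155 163 182 188 188 178 158 134 107
   98  98 134 170 117  52  54]
 [ 53  49  51  51  52  55 107 160 178 180 181 176 
[... 670 characters left out ...]
7  53  46  63]
 [ 49  50  47  54  44  51  81  95  82  53  51  46  44  56  53  58  47  51
   50  50  50  47  49  49  54]
 [ 47  59  50  47  59  46  54  57  50  47  53  58  54  47  53  42  53  58
   52  54  54  54  55  55  56]
 [ 55  54  55  46  49  53  51  53  46  48  57  51  52  49  54  50  54  54
   49  48  52  55  54  57  52]
 [ 52  49  51  49  50  50  51  50  57  53  53  49  51  45  52  51  49  48
   50  50  56  49  51  51  51]]
0.5 [[284.1, 143.5], [281.4, 152.4], [278.3, 162.4]]
0.6 [[284.1, 143.5], [279.5, 152.3], [274.3, 162.1]]
0.7 [[284.1, 143.5], [277.6, 152.2], [270.5, 161.7]]
0.8 [[284.1, 143.5], [275.9, 151.9], [266.8, 161.1]]
0.9 [[284.1, 143.5], [274.2, 151.5], [263.3, 160.3]]
```

Pivot ring at about (287,142) and cap centre at about (268.5,157) fit 0.9, and the push met a hard stop, so the toggle is on. Next I'll go over the guard to its back.

```bash
python3 -c "
from h import *
delta(*goal([-20,0,275],0));delta(*goal([135,0,275],0));delta(*goal([125,0,185],0))"
```

```text
shift m [-0.0981 -0.0313 -0.0631] rotvec [-0.001  0.382  0.   ]
shift m [-0.242  -0.0313 -0.0053] rotvec [-0.001  0.382  0.   ]
shift m [-0.1991 -0.0312  0.0745] rotvec [-0.001  0.382  0.   ]
```

```bash
python3 -m pendant '[[[-0.03,-0.03,-0.075],[0,0,0],0],[[-0.03,-0.03,-0.075],[0,0,0],0],[[-0.098,-0.031,-0.063],[0,0.382,0],0],[[-0.098,-0.031,-0.063],[0,0.382,0],0],[[-0.098,-0.031,-0.063],[0,0.382,0],0],[[-0.098,-0.031,-0.063],[0,0.382,0],0],[[-0.242,-0.031,-0.005],[0,0.382,0],0],[[-0.242,-0.031,-0.005],[0,0.382,0],0],[[-0.242,-0.031,-0.005],[0,0.382,0],0],[[-0.242,-0.031,-0.005],[0,0.382,0],0]]'
python3 -m pendant '[[[0,0,0],[0,0,0],0],[[0,0,0],[0,0,0],0],[[0,0,0],[0,0,0],0]]'
python3 -c "
from h import *
status();delta(*goal([125,0,185],0))"
```

```text
time: 10.0
tool_pos: [635.1, -307.8, 452.0]
tcp_rot: [-3.141, 0.003, 2.709]
contact_force: [1.3, -0.1, 0.2]
grip_width: 0.4
time: 10.25
tool_pos: [632.8, -306.8, 453.0]
tcp_rot: [-3.141, 0.001, 2.709]
contact_force: [-0.8, 0.5, -0.2]
grip_width: 0.3
t 10.25 tip box [1.352e+02 2.000e-01 2.750e+02] tilt 0.1 F box [-1.   0.1 -0.2] q [-0.56  0.68  0.83 -0.    1.63 -1.7 ]
shift m [ 0.0101 -0.0003  0.09  ] rotvec [-0.001  0.001  0.001]
```

```bash
python3 -m pendant '[[[0.004,0,0.03],[0,0,0],0],[[0.008,0,0.06],[0,0,0],0],[[0.01,0,0.09],[0,0,0],0],[[0.01,0,0.09],[0,0,0],0],[[0.02,0,0.09],[0,0,0],0],[[0.03,0,0.09],[0,0,0],0],[[0.04,0,0.09],[0,0,0],0],[[0.048,0,0.09],[0,0,0],0],[[0.056,0,0.09],[0,0,0],0]]'
python3 -m pendant '[[[0.008,0,0],[0,0,0],0],[[0.016,0,0],[0,0,0],0],[[0.024,0,0],[0,0,0],0],[[0.032,0,0],[0,0,0],0],[[0.04,0,0],[0,0,0],0],[[0.046,0,0],[0,0,0],0],[[0.046,0,0],[0,0,0],0]]'
python3 -c "
from h import *
status()"
python3 -m pendant '[[[-0.03,0,-0.02],[0,0,0],0],[[-0.06,0,-0.06],[0,0,0],0],[[-0.06,0,-0.1],[0,0,0],0],[[-0.06,0,-0.1],[0,0,0],0],[[-0.06,0,-0.1],[0,0,0],0],[[-0.06,0,-0.1],[0,0,0],0]]'
python3 -c "
from h import *
status()
snap('side','s9');snap('top','t9')
cv2.imwrite('pics/m9.png',np.hstack([cv2.resize(cv2.imread('pics/s9.png')[100:300,250:450],(400,400)),cv2.resize(cv2.imread('pics/t9.png')[100:250,330:480],(400,400))]))"
```

```text
time: 11.0
tool_pos: [581.5, -283.2, 367.6]
tcp_rot: [-3.14, 0.007, 2.709]
contact_force: [-0.2, 0.5, 0.5]
grip_width: 0.2
time: 11.58
tool_pos: [539.7, -263.8, 366.7]
tcp_rot: [-3.14, 0.005, 2.709]
contact_force: [0.5, -0.9, 0.4]
grip_width: 0.5
t 11.58 tip box [3.340e+01 1.000e-01 1.887e+02] tilt 0.3 F box [ 0.8 -0.6  0.4] q [-0.58  0.51  1.37 -0.    1.26 -1.72]
time: 12.08
tool_pos: [594.8, -289.1, 465.0]
tcp_rot: [-3.14, 0.004, 2.709]
contact_force: [-0.0, 0.6, -0.5]
grip_width: 0.4
t 12.08 tip box [9.38e+01 2.00e-01 2.87e+02] tilt 0.2 F box [-0.3  0.5 -0.5] q [-0.57  0.58  0.98 -0.    1.58 -1.71]
```

View pics/m9.png

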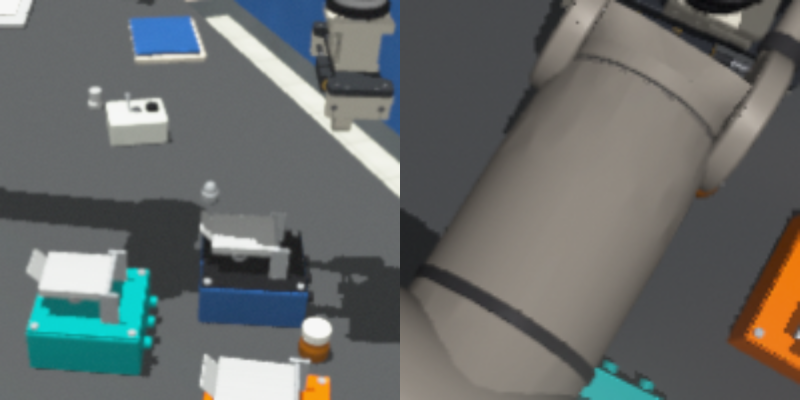

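The guard has dropped to about shut, in the arm's shadow. I'll move the arm aside and compare the guard with the initial side image numerically.

```bash
python3 -m pendant '[[[0,0.04,0],[0,0,0],0],[[0,0.08,0],[0,0,0],0],[[0,0.12,0],[0,0,0],0],[[0,0.16,0],[0,0,0],0],[[0,0.2,0],[0,0,0],0],[[0,0.24,0],[0,0,0],0],[[0,0.28,0],[0,0,0],0],[[0,0.28,0],[0,0,0],0],[[0,0.28,0],[0,0,0],0],[[0,0.28,0],[0,0,0],0]]'
python3 -c "
from h import *
status()
c=snap('side','s10');t=snap('top','t10')
for n,m,(y0,y1,x0,x1) in (('side0','s10',(195,270,340,410)),('top0','t10',(130,215,355,430))):
  a=load(n)['color'][y0:y1,x0:x1].astype(int);b=load(m)['color'][y0:y1,x0:x1].astype(int)
  d=np.abs(a-b).max(2);ys,xs=np.where(d>60);print(n,'diff px',len(ys),'mean',d.mean(),(xs.min()+x0,xs.max()+x0,ys.min()+y0,ys.max()+y0) if len(ys) else '')
for nm,(y0,y1,x0,x1) in dict(lamp_nut_side=(140,205,285,365),jar=(255,282,395,420)).items():
  d=np.abs(load('side0')['color'][y0:y1,x0:x1].astype(int)-c['color'][y0:y1,x0:x1]).max(2);print(nm,(d>60).sum())
# guard plate outline vs model in side view
g=cv2.cvtColor(c['color'],cv2.COLOR_RGB2GRAY)
a=cv2.cvtColor(load('side0')['color'],cv2.COLOR_RGB2GRAY)
np.set_printoptions(linewidth=200)
print(g[202:236:2,346:402:3]);print(a[202:236:2,346:402:3])"
```

```text
time: 13.02
tool_pos: [712.3, -35.2, 462.7]
tcp_rot: [-3.139, 0.0, 2.709]
contact_force: [-0.3, 0.5, -0.5]
grip_width: 1.0
t 13.02 tip box [ 93.2 279.8 284.7] tilt 0.0 F box [-0.5  0.3 -0.5] q [-0.16  0.7   0.76 -0.    1.68 -1.3 ]
side0 diff px 4 mean 9.2 (np.int64(351), np.int64(353), np.int64(196), np.int64(197))
top0 diff px 0 mean 9.633725490196078 
lamp_nut_side 15
jar 0
[[ 54  54  54  67  53  53  54  54  54  54  53  54  53  54  53  56  54  55  93]
 [ 55  56  72  52  55  56  52  54  54  54  56  56  54  66  63  58  56  52  59]
 [ 52  69 165  68 133 109 105  88  91  78  78  66  56 140 143 154  61  56  54]
 [ 53  80 192 163 235 235 233 234 236 224 226 214 206 213 173 118  55  54  55]
 [ 55  86 197 194 235 236 235 236 235 235 236 236 235 235 186 112  61  81  85]
 [ 54 100 200 195 236 236 236 237 236 238 237 237 237 237 210 112  99 101 101]
 [ 54  92 199 199 238 238 238 238 238 237 237 238 237 238 204 114  92 114 101]
 [ 54  75 182 197 238 238 238 238 239 238 239 238 238 238 207 100  52 204  83]
 [ 58  83  86 192 237 238 238 238 238 238 239 239 238 238 216  93  44  78  68]
 [ 94 100 
[... 1266 characters left out ...]
84 191 237 238 238 238 238 238 239 238 238 238 214  90  45  77  67]
 [102  98  55 127 238 238 238 238 238 238 238 238 238 238 215  63  43  47  65]
 [100 100  52  95 240 237 236 236 238 238 238 239 239 238 217  51  47  45  55]
 [101 100  52  66 147 152 157 172 185 200 210 210 207 225 225 138  94  48  50]
 [101  99  50  47 105 116 118 140 134 134 134 136 137 134 131 130 119  46  47]
 [100 100  49  32  34  35  40  99  82  72  58  67  78 102 117 116  74  49  48]
 [101 100  46  28  30  29  32  60  81  33  34  29  28  98 119 116  70  47  44]
 [101  98  49  39  37  30  30  27  31  30  31  32  31 108 117 116  66  46  46]
 [102  93  47  46  44  29  27  31  30  27  28  28  30 107 115 116  58  45  49]]
```

```bash
python3 -c "
from plant import close_job
print(close_job())"
```

```text
the job is handed in; nothing more can be done
None
```

The coil supply is switched on and the job is handed in, finished at about 13 s of the 61 s allowed. I lifted the guard by its tab and swung it back to its stop, where it stayed open. I then pushed the toggle from left to right, and nudged the guard forward from behind so it dropped shut.

**What the last checks showed:**
- **Guard:** shut. In the side and top pictures it matches the start almost pixel for pixel.
- **Toggle:** fully over at about 0.9 rad, measured in the wrist picture before the guard closed. It could not be seen again afterwards.
- **Other objects:** the jar is unchanged. 15 pixels changed in the crop covering the smaller box and the nearby small items; I took that to be the arm's shadow but did not confirm it. Nothing was touched there.
- **Robot:** standing clear of everything.

**What went less well:**
- **Toggle push:** I pushed on past the toggle's stop, and the fingertip force reached about 54 N before I backed off. That is under the 120 N wrist limit. The 40 N limit applies to the arm and gripper body. I believe only the fingertip was pressing, but I did not check that separately.
- **Approach tilt:** the 35° tilt I first planned ran into a wrist joint limit, so I used 22°.

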